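# Lift a clock dial from its stall onto the assembly block

### The arm

A 7-joint arm with a two-finger parallel gripper is mounted at the origin on the work surface. World frame = base frame: x ahead of the robot, y to its left, z up, the work surface at z = 0. Lengths are in m, angles in rad, forces in N, time in s.
With the tool pointing down it reaches from about 0.4 to 0.875 m from the base axis. Payload 6.5 kg.
Tool frame: the origin (TCP) lies midway between the tips of the shut fingers; the grasp point (between the pads) lies 19 mm behind it (bot.hold_point_z is the distance from the TCP to the grasp point, in m); y points along the fingers, x is the direction in which the jaws open and shut, and the axes are right-handed (so a half turn about y gives the same grasp; the last joint's range is limited). The gripper opens to 88 mm and grips with 3 to 60 N. Pads are 18 mm wide; open, the fingers measure 123 mm over their backs; the gripper's body (75 mm by 187 mm) begins 45 mm behind the grasp point.
Start: joints at [-1.295, 0.536, -0.004, 1.538, 0.003, 1.067, -0.071], TCP at [0.218, 0.612, 0.239] pointing down, gripper open.
Joint ranges: [-2.7, 2.7], [-0.37, 2.16], [-1.27, 1.26], [0.24, 2.4], [-1.31, 4.45], [0.19, 1.91], [-2.76, 2.76]. Speed limits (rad/s): [2.39, 2.39, 3.14, 3.14, 3.14, 3.14, 3.14].

### API

Orientations are given as a unit quaternion [w, x, y, z].
In Python, from plant import bot, read_camera, camera_model, ticket gives the robot as it stands.
- The arm moves only by the tool play_rows, never from a script. Its argument "commands" is a list of rows, each a list of 3 entries, a list of its own where there are three numbers: the shift along the world's x, y, z in m, then the turn, a rotation vector about the world's x, y, z in rad, then the opening, from -1 (shut) to 1 (fully open), so that 0 is half open. A call has 1 to 20 rows; each row shifts and turns the commanded pose from where the row before left it; what a row does not reach is not made up. A row lasts 1/12 s, in which the tool goes at most 41.7 mm and 7.16 degrees, less where a joint would pass 70% of its speed; a pose out of reach is approached as far as the arm can. A call is refused whole if a number of a shift passes 0.0417 or a number of a turn 0.125, either way. A call with a gripper value outside its range is refused whole. The fingers move at their own pace and stop on an object; "force" is the grip in N (left out, the last holds). Time passes only in rows, so rows that do not move let the fingers close. It gives the time, the measured TCP pose, the force and the opening at its end, in the units of the state.
- bot.sense(): the state, without advancing time (a new reading comes with each control period).
- read_camera(name): name is "scene" or "side" or "wrist"; returns the picture (420x560x3 uint8, blue, green, red); there is no depth.
- camera_model(name): a dict with "fovy" (degrees; the focal length in pixels is half the picture's height over the tangent of half this angle, whatever the lens; pixels are square), "cx", "cy" (the principal point, pixels), "extrinsics" (4x4, takes a point from world to camera coordinates). Camera axes: x right, y down, z forward; pixel columns grow to the right and rows downward; lengths in m; the calibration is good to about 2 mm. The wrist camera is an equidistant fisheye: a pixel r from the principal point sees the ray r / f radians off the axis. A picture is of the moment at which its call begins: read the wrist's pose just before it. camera_model takes no time and is no camera call; for the wrist camera it gives the pose at the moment of the call.
- ticket.sign_off(): hands the job in, once; it reports no verdict.
The state is a dict: "clock": time; "joints": joint angles; "qd": joint speeds; "joint_efforts": joint torques, N m; "tool_pos": TCP position; "orientation": TCP orientation; "contact_force": force on the tool from outside, world axes, zero at the start; "torque": the same for the moment, N m; "gripper_width": finger opening in m.
Only numpy, scipy, OpenCV 4.12 (cv2) and the standard library are available. Lean on these libraries where they do the work, as an engineer would, in place of code of your own. Each camera call takes 0.05 s, during which the arm holds its last target. There are 200 camera calls.

### The job

With the cranked lifter, slide the blade under the clock dial, lift it out of its three-sided wooden stall and stand it on its four feet in the middle of the round cork-topped block, so that none of the dial hangs over the block's rim. Keep the dial level and never touch it with the gripper. Then lay the lifter down blade-flat on the bench, well clear of the block, and do not disturb the screwdriver, glass dome, pot or pendulum.

Things in the scene. Friction and masses are not known exactly. Their poses are not given: they have to be found in the camera images.
- dial: White round clock dial with black hour marks, 120 mm across, 4 mm thick, about 100 g, standing on four brass feet 8 mm across and 12 mm long at x, y = +-38 mm (a gap 68 mm wide between two feet). Its underside is 12 mm, its face 16 mm above what it stands on. Origin: centre, at the feet's lower ends; z up. At the start its y axis points within 0.2 rad of the stall's closed back (stall's +y).
- lifter: Cranked steel lifter, 0.18 kg, standing on its flat blade. Origin: centre of the blade's underside; x to the tip, z up. Blade 110 mm long (x -55 to 55), 44 wide, 3 thick. An 8 mm shank rises from x = -50 mm to the level handle of dark wood: x -135 to -75, 20 wide (y), z 33 to 57, centre (-105, 0, 45) mm.
- stall: Fixed wooden fence round the dial, open to its -y. Origin: centre of its floor, at bench height. Walls 36 mm high, 10 thick, inner faces at x = +-83 and y = +85 mm. Across the open side is a hand-rest plank, y -125 to -80, underside 150, top 164 mm up, on posts at x = +-83 to +-99. With the blade under the dial a vertical gripper hits the plank; one leaning back 30 to 45 degrees from it passes.
- block: Fixed round assembly block, dark wood with a cork top, 160 mm across and 15 mm high. Origin: centre of its underside, z up.
- block_top (a point): Centre of the block's cork top, 15 mm above the bench.
- screwdriver: Bystander: screwdriver about 200 mm long lying on the bench.
- dome: Bystander: small glass dome on a blue base, 96 mm across, 94 mm high. Origin: centre of its underside.
- pot: Bystander: dark steel pot of hand tools, 68 mm across, the pot 70 mm and the tools 106 mm high. Origin: centre of its underside.
- pendulum: Bystander: clock pendulum lying on the bench, brass bob 72 mm across and 12 mm thick, wooden rod reaching to 160 mm from the bob's centre along -x. Origin: centre of the bob's underside.
Things that resemble listed ones, but are neither listed nor needed, are in the scene too. Of the things shaped like the lifter, the steel one is meant. Several things have the shape of the dial; the one meant has the colours described above.

How it is judged:
On the way:
1. the dial is lifted clear of the bench on the lifter's blade, the lifter held by the gripper (height (world z) of dial above 0.005 m and contact force between lifter and dial above 0.2 N and contact force between the fingers and lifter above 1 N), for 0.2 s.
At the end, for the whole second after the job is handed in: The dial stands still and level on its feet on the block (height within 3 mm, tilt under 3 deg), its centre within 20 mm of the block's; the lifter lies at rest, blade flat on the bench (within 4 mm, 3 deg), its middle over 100 mm from the block's centre, not touching the dial (horizontal distance between dial and block_top below 0.02 m and z of dial in the frame of block_top between -0.003 and 0.003 m and angle between dial's own z axis and vertical below 0.05 rad and linear speed of each of dial, lifter below 0.01 m/s and height (world z) of lifter below 0.004 m and angle between lifter's own z axis and vertical below 0.06 rad and horizontal distance between lifter and block_top above 0.1 m and contact force between lifter and dial below 0.05 N).
It fails at once if the gripper or arm touches the dial (contact force between any of the fingers, the arm and dial above 0.5 N).
It fails at once if the dial is tipped by more than 20 degrees (angle between dial's own z axis and vertical above 0.35 rad).
It fails at once if a bystander is moved by more than 30 mm (distance of any of screwdriver, dome, pot, pendulum from where it was at the start of the episode above 0.03 m).
It also fails if it takes over 64 s, if anything falls off the work surface, if the arm or the gripper's body presses on something with over 40 N, if the wrist force passes 120 N, or if a joint passes its speed limit or range.

## Working session

There is one attempt and no reset: what is moved stays moved. The work goes in short steps, Python scripts to look and compute and a tool call to move; the robot and the scene stay as the last step left them, time stands still between calls to the robot, and variables do not carry over. Pictures are saved under pics/ and viewed, about 8 in all and at most 12, crops included, and the job is handed in when it is done.

Besides the shell and the picture viewer there is one more tool, called by a JSON object that holds its "name" and its "arguments", one argument or row to a line. play_rows: Moves the arm, as the interface text tells. Its arguments: {"type":"object","properties":{"commands":{"type":"array","items":{"type":"array"}},"force":{"type":"number"}},"required":["commands"]}

```bash
ls; mkdir -p pics; python3 - <<'E'
from plant import bot, read_camera, camera_model
import cv2, numpy as np
np.set_printoptions(precision=4,suppress=True)
for n in("scene","side","wrist"):
    m=camera_model(n);print(n,m["fovy"],m["cx"],m["cy"]);print(np.array(m["extrinsics"]))
    cv2.imwrite(f"pics/{n}0.png",read_camera(n))
print(bot.sense(),bot.hold_point_z)
E
```

```text
pics
scene 50.58830636559996 273.0088825674798 211.58016172723163
[[ 0.7258  0.6878 -0.0105 -0.4517]
 [ 0.4373 -0.473  -0.7649 -0.175 ]
 [-0.5311  0.5506 -0.6441  1.3499]
 [ 0.      0.      0.      1.    ]]
side 54.28147022627308 280.17258861250565 205.3710549018982
[[-0.9213 -0.3886  0.0103  0.571 ]
 [-0.3037  0.7029 -0.6432  0.123 ]
 [ 0.2427 -0.5958 -0.7656  0.9346]
 [ 0.      0.      0.      1.    ]]
wrist 65.70646984690485 279.75352795393326 209.1975883661559
[[ 0.3358  0.9419 -0.0024 -0.6479]
 [ 0.8988 -0.3197  0.2998 -0.0421]
 [ 0.2816 -0.1028 -0.954   0.3899]
 [ 0.      0.      0.      1.    ]]
{'clock': 0.15, 'joints': array([-1.2952,  0.537 , -0.0044,  1.5386,  0.0026,  1.0673, -0.0712]), 'qd': array([-0.0013, -0.0021, -0.0007, -0.0049,  0.0002, -0.0009, -0.0005]), 'joint_efforts': array([  0.0016, -57.133 ,   0.992 , -25.1824,  -0.0562,   0.0153,
         0.0001]), 'tool_pos': array([0.2177, 0.612 , 0.238 ]), 'orientation': array([-0.5774,  0.578 ,  0.4073, -0.4081]), 'contact_force': array([-1.3152, -0.0714,  0.1519]), 'torque': array([-0.0031,  0.0277,  0.0083]), 'gripper_width': 0.08811576750807236} 0.0187
```

View pics/scene0.png

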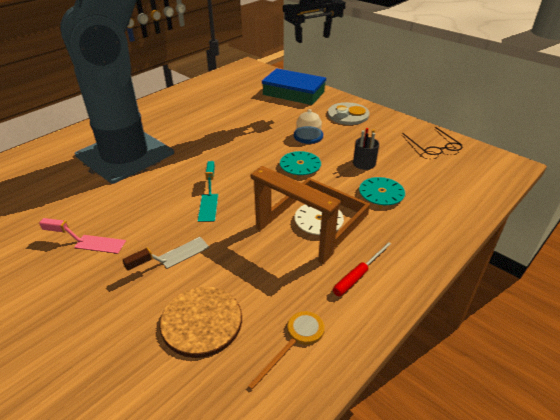

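View pics/side0.png

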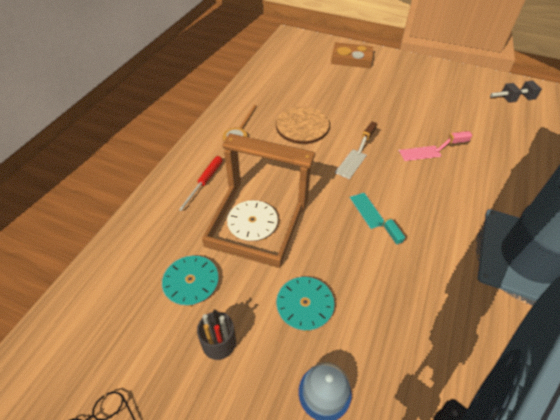

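The scene view shows the white dial at (319,219) in its stall, with the plank at (295,190). The steel lifter's blade is at (185,252) and its handle at (137,259), and the cork block is at (202,320). In the side view the dial is at (252,220), the block at (303,124), and the lifter's blade at (352,163) with its handle at (371,130).

```bash
cat > h.py <<'E'
import numpy as np, cv2
from plant import bot, read_camera, camera_model
np.set_printoptions(precision=4,suppress=True)
def K(m,H=420):
    f=H/2/np.tan(np.radians(m["fovy"])/2); return f,m["cx"],m["cy"]
def pix2plane(name,uv,z,m=None):
    m=m or camera_model(name); f,cx,cy=K(m); E=np.array(m["extrinsics"]); uv=np.atleast_2d(uv).astype(float)
    a=(uv-[cx,cy])/f
    if name=="wrist":
        r=np.linalg.norm(a,axis=1,keepdims=True); d=np.c_[a/np.maximum(r,1e-9)*np.sin(r),np.cos(r)]
    else: d=np.c_[a,np.ones(len(a))]
    d=d@E[:3,:3]; o=-E[:3,:3].T@E[:3,3]
    return (o+d*((z-o[2])/d[:,2:]))[:,:2]
def project(name,P,m=None):
    m=m or camera_model(name); f,cx,cy=K(m); E=np.array(m["extrinsics"]); c=np.atleast_2d(P)@E[:3,:3].T+E[:3,3]
    if name=="wrist":
        r=np.linalg.norm(c[:,:2],axis=1,keepdims=True);th=np.arctan2(r,c[:,2:]); return c[:,:2]/r*th*f+[cx,cy]
    return c[:,:2]/c[:,2:]*f+[cx,cy]
E
python3 - <<'E'
from h import *
a=cv2.imread("pics/side0.png");s=cv2.imread("pics/scene0.png")
def blob(im,mask,seed):
    n,l,st,c=cv2.connectedComponentsWithStats(mask.astype(np.uint8)); return l==l[seed[1],seed[0]]
def circ(name,msk,z):
    cs,_=cv2.findContours(msk.astype(np.uint8),cv2.RETR_EXTERNAL,cv2.CHAIN_APPROX_NONE)
    c=max(cs,key=cv2.contourArea)[:,0]; P=pix2plane(name,c,z)
    A=np.c_[2*P,np.ones(len(P))]; x=np.linalg.lstsq(A,(P**2).sum(1),rcond=None)[0]
    h=cv2.convexHull(P.astype(np.float32)); (cc,r)=cv2.minEnclosingCircle(P.astype(np.float32))
    print(name,"fit",x[:2],np.sqrt(x[2]+x[0]**2+x[1]**2),"minenc",cc,r)
hs=cv2.cvtColor(a,cv2.COLOR_BGR2HSV);
circ("side",blob(a,(hs[...,1]<90)&(hs[...,2]>150),(240,208)),.016)
hc=cv2.cvtColor(s,cv2.COLOR_BGR2HSV); print(hs[124,303],hc[320,202],hc[300,100],hs[160,200],s[252,185],a[163,352],a[210,240])
for n,p in(("side",[[303,124],[352,163],[371,130],[252,220]]),("scene",[[202,320],[185,252],[137,259],[319,219]])):
    print(n,pix2plane(n,p,.008))
c=np.hstack([cv2.resize(a[110:190,325:395],None,fx=5.5,fy=5.5,interpolation=2),cv2.resize(s[225:285,110:222],None,fx=3.5,fy=440/60,interpolation=2)])
c1=cv2.resize(a[110:190,325:395],(385,440),interpolation=2)
c2=cv2.resize(s[230:280,112:216],(416,200),interpolation=2)
c3=cv2.resize(a[95:155,260:340],(320,240),interpolation=2)
c=np.zeros((440,801-1,3),np.uint8); c[:,:385]=c1;c[:200,384:800]=c2;c[200:440,400:720]=c3
cv2.imwrite("pics/crop1.png",c)
E
```

```text
side fit [0.6266 0.1578] 0.06020485266599461 minenc (0.6270208358764648, 0.15763673186302185) 0.061966218054294586
[ 14 143 219] [ 16 198 183] [ 16 189 192] [ 15 144 219] [135 170 180] [159 184 194] [196 228 236]
side [[ 0.645  -0.2352]
 [ 0.4627 -0.1325]
 [ 0.4508 -0.2897]
 [ 0.6287  0.1542]]
scene [[ 0.65   -0.2317]
 [ 0.4761 -0.1381]
 [ 0.4143 -0.2256]
 [ 0.6283  0.1592]]
```

View pics/crop1.png

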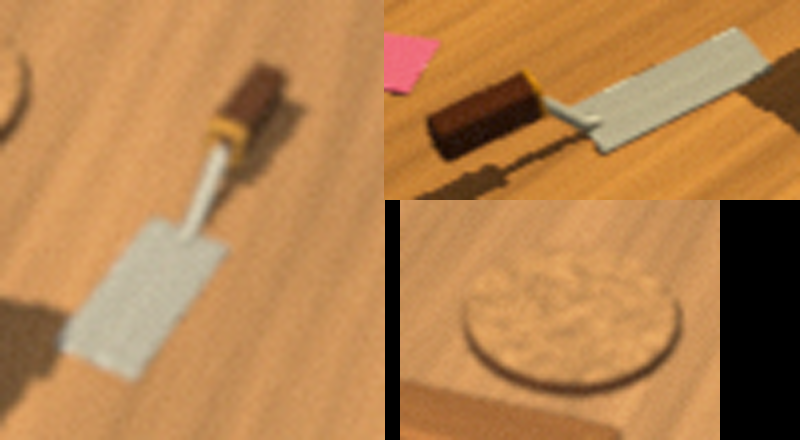

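Crop view: the side blade corners are at crop (155,218), (228,250), (135,380) and (62,345). The scene blade corners are at (735,28), (770,65), (605,152) and (570,108). The cork block's top is clear. Next I'll crop the stall and the block.

```bash
python3 - <<'E'
from h import *
from scipy.optimize import least_squares
a=cv2.imread("pics/side0.png");s=cv2.imread("pics/scene0.png")
S=np.array([(155,218),(228,250),(135,380),(62,345)])/5.5+[325,110]
C=(np.array([(735,28),(770,65),(605,152),(570,108)])-[384,0])/4+[112,230]
print("side blade",pix2plane("side",S,.003));print("scene blade",pix2plane("scene",C,.003))
for n,p in(("side",S),("scene",C)):
    P=pix2plane(n,p,.003);r=cv2.minAreaRect(P.astype(np.float32));print(n,P.mean(0),r)
# handle top: side crop, scene crop
print(pix2plane("side",np.array([[248,103]])/5.5+[325,110],.05),pix2plane("scene",np.array([[(485-384)/4+112,112/4+230]]),.05))
c1=cv2.resize(a[125:275,195:330],(405,450),interpolation=2)
c2=cv2.resize(s[280:360,150:255],(394,300),interpolation=2)
c=np.zeros((450,800,3),np.uint8);c[:,:405]=c1;c[:300,406:800]=c2;cv2.imwrite("pics/crop2.png",c)
# dial marks
m=camera_model("side")
c0=np.array([.6266,.1578]);th=np.radians(np.arange(0,360,1.))
hs=[]
g=cv2.cvtColor(a,cv2.COLOR_BGR2GRAY).astype(np.float32)
prof=np.zeros(360)
for r in np.linspace(.04,.054,8):
    P=np.c_[c0[0]+r*np.cos(th),c0[1]+r*np.sin(th),np.full(360,.016)]
    uv=project("side",P,m).astype(np.float32);prof+=cv2.remap(g,uv[:,0],uv[:,1],1)[:,0] if 0 else cv2.remap(g,uv[:,0].reshape(-1,1),uv[:,1].reshape(-1,1),1)[:,0]
prof-=prof.mean();F=np.fft.fft(prof)
print("marks phase deg mod30",(-np.degrees(np.angle(-F[12]))/12)%30,abs(F[[4,8,12,16]]), (-np.degrees(np.angle(-F[4]))/4)%90)
E
```

```text
side blade [[ 0.4759 -0.1915]
 [ 0.4349 -0.1832]
 [ 0.4521 -0.0761]
 [ 0.4917 -0.0847]]
scene blade [[ 0.4574 -0.0802]
 [ 0.4969 -0.0863]
 [ 0.4824 -0.1933]
 [ 0.44   -0.1865]]
side [ 0.4636 -0.1339] ((0.4639637768268585, -0.1338348537683487), (0.11014166474342346, 0.04177933558821678), 80.87141418457031)
scene [ 0.4692 -0.1366] ((0.46964070200920105, -0.13663315773010254), (0.1078566163778305, 0.04292639344930649), 81.00648498535156)
[[ 0.4484 -0.2413]] [[ 0.4532 -0.2404]]
marks phase deg mod30 12.083154304769474 [ 9266.4779  8598.6591 22361.6816  5908.4909] 11.218275817790497
```

View pics/crop2.png

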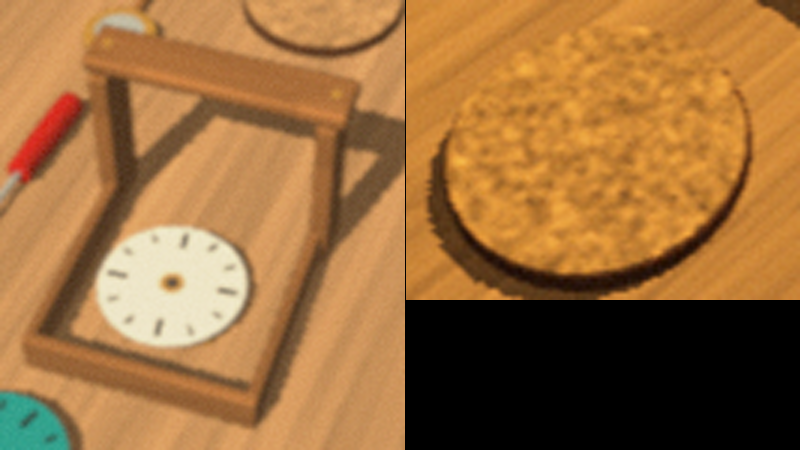

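The side crop shows the dial at (172,285) with long marks at (184,240), (228,292), (158,328) and (117,275). The plank's top corners are near (105,30) and (357,82), and the fence's back top corners near (27,345) and (252,402). The block top's edge points are readable in the scene crop.

```bash
python3 - <<'E'
from h import *
from scipy.optimize import least_squares
p=lambda q:np.array(q)/3+[195,125]
pl=pix2plane("side",p([(105,30),(358,82),(348,113),(85,62)]),.164);print("plank top",pl)
bk=pix2plane("side",p([(27,345),(252,402)]),.036);print("back outer",bk)
# stall fit: x -99..99 plank y -125,-80 z.164; back outer corners (+-93,95) z .036
M=[(-99,-125,164),(99,-125,164),(99,-80,164),(-99,-80,164),(-93,95,36),(93,95,36)]
obs=p([(105,30),(358,82),(348,113),(85,62),(27,345),(252,402)])
def P(x,flip):
    A=np.array(M)/1000.; A[:,0]*=flip
    c,s=np.cos(x[2]),np.sin(x[2]);return np.c_[A[:,0]*c-A[:,1]*s+x[0],A[:,0]*s+A[:,1]*c+x[1],A[:,2]]
m=camera_model("side")
for f in(1,-1):
    r=least_squares(lambda x:(project("side",P(x,f),m)-obs).ravel(),[.63,.15,0.2]);print(f,r.x,np.degrees(r.x[2]),r.cost);print(r.fun.reshape(-1,2).round(1).tolist())
b=(np.array([(446,165),(590,25),(748,130),(590,277),(520,260),(690,222),(480,95)])-[406,0])/3.75+[150,280]
Q=pix2plane("scene",b,.015);r=least_squares(lambda x:np.hypot(*(Q-x).T)-.08,[.65,-.23]);print("block scene",r.x,r.fun)
b=np.array([(465,312),(682,310),(573,385),(573,243)]);b=(b-[400,200])/4+[260,95]
Q=pix2plane("side",b,.015);r=least_squares(lambda x:np.hypot(*(Q-x).T)-.08,[.65,-.23]);print("block side",r.x,r.fun)
s=cv2.imread("pics/scene0.png");g=cv2.cvtColor(s,cv2.COLOR_BGR2HSV);mk=((g[...,1]<110)&(g[...,2]>150)).astype(np.uint8)
n,l,st,c=cv2.connectedComponentsWithStats(mk);i=l[225,322];print(st[i],c[i],pix2plane("scene",[319,219],.016))
# bystanders
print("pot,dome side",pix2plane("side",[[215,345],[325,400],[236,133],[218,160],[185,208]],.01),"pendulum/screwdriver scene",pix2plane("scene",[[306,326],[252,387],[340,290],[388,246]],.01))
from scipy.spatial.transform import Rotation as R
o=bot.sense()["orientation"];print(R.from_quat(o[[1,2,3,0]]).as_matrix())
E
```

```text
plank top [[0.7247 0.0556]
 [0.5247 0.033 ]
 [0.5202 0.0671]
 [0.7215 0.0944]]
back outer [[0.6923 0.2672]
 [0.5187 0.247 ]]
1 [ 0.6531  0.0772 -2.3604] -135.24099202269895 11041.143486108529
[[-1.7, 65.5], [3.2, 22.4], [-2.3, -1.6], [-1.5, 39.5], [5.3, -68.1], [-2.4, -105.1]]
-1 [0.6136 0.1634 0.1016] 5.818737998507539 14.755004921920074
[[1.3, -1.7], [-0.7, -1.5], [-2.4, 1.6], [0.6, -0.0], [-1.7, -0.6], [2.8, 1.7]]
block scene [ 0.6482 -0.2298] [-0.0009 -0.0024 -0.0029  0.002  -0.0016 -0.0076 -0.0066]
block side [ 0.6432 -0.2329] [0.0008 0.0008 0.0029 0.0029]
[     0      0    560    420 225171] [278.324  214.7199] [[0.6337 0.1517]]
pot,dome side [[ 0.5622  0.4599]
 [ 0.3349  0.4708]
 [ 0.8084 -0.1162]
 [ 0.8023  0.0045]
 [ 0.7953  0.187 ]] pendulum/screwdriver scene [[ 0.809  -0.1044]
 [ 0.8218 -0.2627]
 [ 0.8031  0.0118]
 [ 0.8053  0.1912]]
[[ 0.3351 -0.0003 -0.9422]
 [ 0.9422 -0.0012  0.3351]
 [-0.0013 -1.     -0.0001]]
```

{"name": "play_rows", "arguments": {
  "commands": [
    [[0.02,-0.033,0.0045],[0,0,-0.058],1],
    [[0.02,-0.033,0.0045],[0,0,-0.058],1],
    [[0.02,-0.033,0.0045],[0,0,-0.058],1],
    [[0.02,-0.033,0.0045],[0,0,-0.058],1],
    [[0.02,-0.033,0.0045],[0,0,-0.058],1],
    [[0.02,-0.033,0.0045],[0,0,-0.058],1],
    [[0.02,-0.033,0.0045],[0,0,-0.058],1],
    [[0.02,-0.033,0.0045],[0,0,-0.058],1],
    [[0.02,-0.033,0.0045],[0,0,-0.058],1],
    [[0.02,-0.033,0.0045],[0,0,-0.058],1],
    [[0.02,-0.033,0.0045],[0,0,-0.058],1],
    [[0.02,-0.033,0.0045],[0,0,-0.058],1],
    [[0.02,-0.033,0.0045],[0,0,-0.058],1],
    [[0.02,-0.033,0.0045],[0,0,-0.058],1]
  ]
}}

```text
clock: 1.32
tool_pos: [0.4983, 0.1486, 0.302]
orientation: [0.692, -0.692, -0.145, 0.145]
contact_force: [0.5, -0.7, -0.2]
gripper_width: 0.0882
```

{"name": "play_rows", "arguments": {
  "commands": [
    [[-0.004,-0.038,-0.002],[0,0,-0.058],1],
    [[-0.004,-0.038,-0.002],[0,0,-0.058],1],
    [[-0.004,-0.038,-0.002],[0,0,-0.058],1],
    [[-0.004,-0.038,-0.002],[0,0,-0.058],1],
    [[-0.004,-0.038,-0.002],[0,0,-0.058],1],
    [[-0.004,-0.038,-0.002],[0,0,-0.058],1],
    [[-0.004,-0.038,-0.002],[0,0,-0.058],1],
    [[-0.004,-0.038,-0.002],[0,0,-0.058],1],
    [[-0.004,-0.038,-0.002],[0,0,-0.058],1],
    [[-0.004,-0.038,-0.002],[0,0,-0.058],1],
    [[0,0,0],[0,0,0],1],
    [[0,0,0],[0,0,0],1]
  ]
}}

```text
clock: 2.32
tool_pos: [0.4569, -0.2317, 0.2815]
orientation: [-0.704, 0.705, -0.059, 0.059]
contact_force: [-0.4, 0.4, -0.1]
gripper_width: 0.0877
```

```bash
cat >> h.py <<'E'
from scipy.spatial.transform import Rotation as R
def pose():
    s=bot.sense();o=s["orientation"];return s,s["tool_pos"],R.from_quat(o[[1,2,3,0]])
def target(head,lean):
    h=np.radians(head);L=np.radians(lean);hv=np.array([np.cos(h),np.sin(h),0])
    x=np.array([np.sin(h),-np.cos(h),0]);y=hv*np.sin(L)-np.array([0,0,np.cos(L)])
    return R.from_matrix(np.c_[x,y,np.cross(x,y)])
def go(hold,Rt):
    "shift and turn from here to put the grasp point at hold with orientation Rt"
    s,p,r=pose();t=np.array(hold)+Rt.as_matrix()[:,1]*bot.hold_point_z
    print("t",s["clock"],"tcp",p,"shift",t-p,"turn",(Rt*r.inv()).as_rotvec(),"F",s["contact_force"],"w",s["gripper_width"],"q",s["joints"])
E
python3 - <<'E'
from h import *
m=camera_model("wrist");im=read_camera("wrist");cv2.imwrite("pics/w1.png",im)
import pickle;pickle.dump(m,open("w1.pkl","wb"))
go((.451,-.235,.045),target(81,42))
P=[(.4665,-.135,0),(.645,-.231,.015),(.45,-.238,.057)]
print(project("wrist",P,m))
E
```

```text
t 2.3667 tcp [ 0.4576 -0.2297  0.2814] shift [-0.0046  0.007  -0.2503] turn [ 0.7233 -0.1178  0.0063] F [ 0.1845  0.9543 -0.6095] w 0.08838654469221986 q [-0.1722  0.2905  0.6718  1.8814 -0.2082  1.0406  0.4216]
[[273.7626  94.3443]
 [416.8598 148.6149]
 [273.9752 182.4814]]
```

View pics/w1.png

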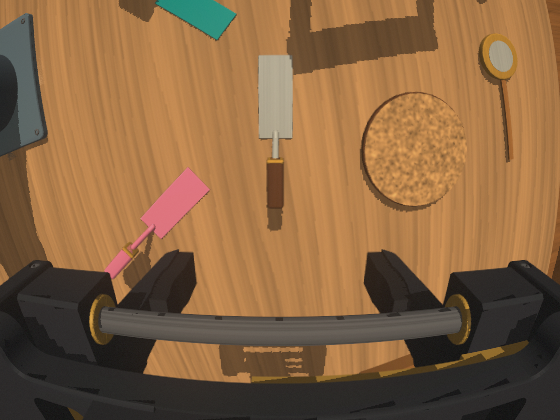

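The wrist view shows the blade corners at (260,56), (292,56), (293,138) and (258,138). The handle runs from (275,160) to (275,208). The block spans 363..467 across and 93..207 down, its top centre near (415,149).

```bash
python3 - <<'E'
from h import *
import pickle;m=pickle.load(open("w1.pkl","rb"))
P=pix2plane("wrist",[(260,56),(292,56),(293,138),(258,138)],.003,m);print(P,P.mean(0))
d=P[:2].mean(0)-P[2:].mean(0);print(np.degrees(np.arctan2(d[1],d[0])),np.linalg.norm(d))
print("handle",pix2plane("wrist",[(275.5,160),(275.5,208)],.057,m))
Q=pix2plane("wrist",[(364,148),(467,148),(413,93),(413,207)],.015,m)
from scipy.optimize import least_squares
r=least_squares(lambda x:np.hypot(*(Q-x).T)-.08,[.65,-.23]);print("block",r.x,r.fun)
E
```

```text
[[ 0.4578 -0.0821]
 [ 0.4979 -0.0891]
 [ 0.4815 -0.1954]
 [ 0.4367 -0.1877]] [ 0.4685 -0.1386]
79.9616156607317 0.10761877673884652
handle [[ 0.4563 -0.2122]
 [ 0.4464 -0.269 ]]
block [ 0.648 -0.235] [-0.0011 -0.0013 -0.0011 -0.0013]
```

{"name": "play_rows", "arguments": {
  "commands": [
    [[-0.0005,-0.0003,-0.0175],[0.0723,-0.012,0],1],
    [[-0.0005,-0.0003,-0.0175],[0.0723,-0.012,0],1],
    [[-0.0005,-0.0003,-0.0175],[0.0723,-0.012,0],1],
    [[-0.0005,-0.0003,-0.0175],[0.0723,-0.012,0],1],
    [[-0.0005,-0.0003,-0.0175],[0.0723,-0.012,0],1],
    [[-0.0005,-0.0003,-0.0175],[0.0723,-0.012,0],1],
    [[-0.0005,-0.0003,-0.0175],[0.0723,-0.012,0],1],
    [[-0.0005,-0.0003,-0.0175],[0.0723,-0.012,0],1],
    [[-0.0005,-0.0003,-0.0175],[0.0723,-0.012,0],1],
    [[-0.0005,-0.0003,-0.0175],[0.0723,-0.012,0],1],
    [[0,0,0],[0,0,0],1],
    [[0,0,0],[0,0,0],1]
  ]
}}

```text
clock: 3.37
tool_pos: [0.4526, -0.2313, 0.1057]
orientation: [0.911, -0.405, 0.034, -0.074]
contact_force: [-0.5, -0.1, 0.1]
gripper_width: 0.0883
```

```bash
python3 - <<'E'
from h import *
go((.450,-.2455,.045),target(80.5,42))
m=camera_model("wrist");im=read_camera("wrist");cv2.imwrite("pics/w2.png",im)
import pickle;pickle.dump(m,open("w2.pkl","wb"))
E
```

```text
t 3.3667 tcp [ 0.4526 -0.2313  0.1057] shift [-0.0006 -0.0018 -0.0746] turn [-0.0011 -0.0016 -0.0034] F [-0.4687 -0.145   0.1287] w 0.08834635090943725 q [ 0.4892  0.8034  0.3645  1.7664 -0.8563  1.3067  1.1895]
```

{"name": "play_rows", "arguments": {
  "commands": [
    [[0,0,-0.0125],[0,0,0],1],
    [[0,-0.001,-0.0125],[0,0,-0.003],1],
    [[0,-0.001,-0.0125],[0,0,0],1],
    [[-0.0005,0,-0.0125],[0,0,0],1],
    [[0,0,-0.0125],[0,0,0],1],
    [[0,0,-0.012],[0,0,0],1],
    [[0,0,0],[0,0,0],1],
    [[0,0,0],[0,0,0],1],
    [[0,0,0],[0,0,0],-1],
    [[0,0,0],[0,0,0],-1],
    [[0,0,0],[0,0,0],-1],
    [[0,0,0],[0,0,0],-1],
    [[0,0,0],[0,0,0],-1],
    [[0,0,0],[0,0,0],-1],
    [[0,0,0],[0,0,0],-1],
    [[0,0,0],[0,0,0],-1],
    [[0,0,0],[0,0,0],-1],
    [[0,0,0],[0,0,0],-1]
  ],
  "force": 60
}}

```text
clock: 4.92
tool_pos: [0.4523, -0.2346, 0.0322]
orientation: [0.91, -0.405, 0.033, -0.076]
contact_force: [-0.3, 0.6, -0.0]
gripper_width: 0.0236
```

```bash
python3 - <<'E'
from h import *
go((.450,-.2455,.045),target(80.5,42))
m=camera_model("wrist");im=read_camera("wrist");cv2.imwrite("pics/w3.png",im)
import pickle;pickle.dump(m,open("w3.pkl","wb"))
E
```

```text
t 4.9167 tcp [ 0.4523 -0.2346  0.0322] shift [-0.0003  0.0015 -0.0011] turn [0.0003 0.0009 0.0006] F [-0.3133  0.5897 -0.0095] w 0.0236008523950233 q [ 0.5181  0.9277  0.3301  1.7507 -0.9089  1.2264  1.27  ]
```

View pics/w3.png

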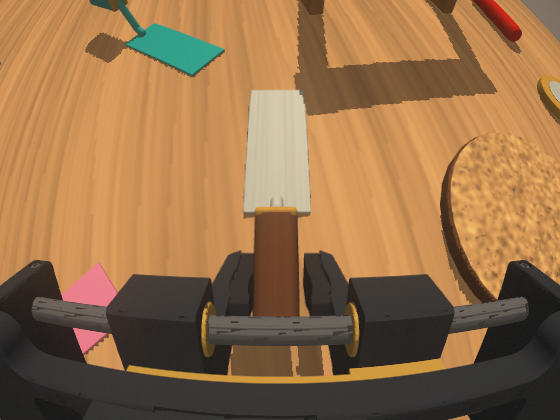

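The wrist view shows the handle centred between the fingers, with the blade at (278,150) straight ahead. I'll finish closing, lift 40 mm and turn towards the stall's mouth.

{"name": "play_rows", "arguments": {
  "commands": [
    [[0,0,0],[0,0,0],-1],
    [[0,0,0],[0,0,0],-1],
    [[0,0,0.01],[0,0,0],-1],
    [[0,0,0.01],[0,0,0],-1],
    [[0,0,0.01],[0,0,0],-1],
    [[0,0,0.01],[0,0,0],-1],
    [[0.0165,0.0093,0],[0,0,0.0264],-1],
    [[0.0165,0.0093,0],[0,0,0.0264],-1],
    [[0.0165,0.0093,0],[0,0,0.0264],-1],
    [[0.0165,0.0093,0],[0,0,0.0264],-1],
    [[0.0165,0.0093,0],[0,0,0.0264],-1],
    [[0.0165,0.0093,0],[0,0,0.0264],-1],
    [[0.0165,0.0093,0],[0,0,0.0264],-1],
    [[0.0165,0.0093,0],[0,0,0.0264],-1],
    [[0.0165,0.0093,0],[0,0,0.0264],-1],
    [[0.0165,0.0093,0],[0,0,0.0264],-1],
    [[0.0165,0.0093,0],[0,0,0.0264],-1],
    [[0.0165,0.0093,0],[0,0,0.0264],-1],
    [[0.0165,0.0093,0],[0,0,0.0264],-1],
    [[0.0165,0.0093,0],[0,0,0.0264],-1]
  ],
  "force": 60
}}

```text
clock: 6.63
tool_pos: [0.684, -0.1041, 0.0733]
orientation: [0.909, -0.405, -0.042, 0.093]
contact_force: [-0.1, -0.6, -1.0]
gripper_width: 0.0197
```

{"name": "play_rows", "arguments": {
  "commands": [
    [[0,0,0],[0,0,0],-1],
    [[0,0,0],[0,0,0],-1],
    [[0,0,0],[0,0,0],-1]
  ]
}}

```text
clock: 6.88
tool_pos: [0.6825, -0.1054, 0.0724]
orientation: [0.909, -0.405, -0.041, 0.092]
contact_force: [-0.4, -0.7, -1.4]
gripper_width: 0.0196
```

```bash
python3 - <<'E'
from h import *
go((.686,-.117,.086),target(101.7,42))
m=camera_model("wrist");im=read_camera("wrist");cv2.imwrite("pics/w4.png",im)
import pickle;pickle.dump(m,open("w4.pkl","wb"))
cv2.imwrite("pics/s4.png",read_camera("side"))
print(project("wrist",[(.629,.157,.016)],m))
E
```

```text
t 6.8833 tcp [ 0.6825 -0.1054  0.0724] shift [ 0.0009  0.0006 -0.0003] turn [0.0013 0.     0.0016] F [-0.3902 -0.6958 -1.414 ] w 0.019629481268245586 q [ 0.2249  1.0832  0.2593  1.1804 -0.8134  1.4692  0.9374]
[[279.3303  35.5829]]
```

View pics/w4.png

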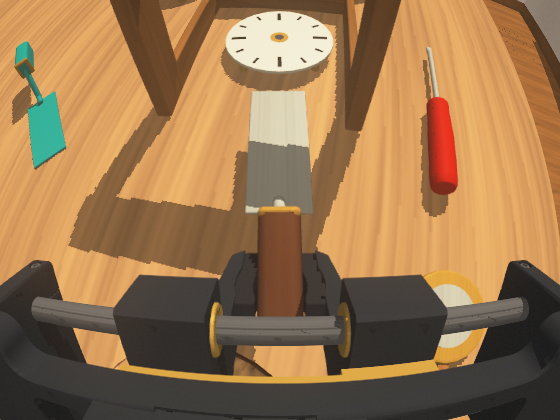

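The wrist view shows the dial's centre at (279,38) with its marks square to the view. The blade's centre line runs from (279,212) to (278.5,91), straight at it. The blade sits in the picture as it did on the bench, so it hasn't slipped.

```bash
python3 - <<'E'
from h import *
import pickle;m=pickle.load(open("w4.pkl","rb"));im=cv2.imread("pics/w4.png")
from scipy.optimize import least_squares
h=cv2.cvtColor(im,cv2.COLOR_BGR2HSV);mk=((h[...,1]<70)&(h[...,2]>150)).astype(np.uint8)
n,l,st,c=cv2.connectedComponentsWithStats(mk);i=l[50,262];print(st[i])
cs,_=cv2.findContours((l==i).astype(np.uint8),0,1);q=max(cs,key=cv2.contourArea)[:,0]
Q=pix2plane("wrist",q,.016,m);Q=Q[cv2.convexHull(Q.astype(np.float32),returnPoints=False)[:,0]]
r=least_squares(lambda x:np.hypot(*(Q-x[:2]).T)-x[2],[.63,.16,.06],loss="soft_l1",f_scale=.001);print("dial",r.x)
M=pix2plane("wrist",[(238,38),(322,38),(279.5,17),(279,62)],.016,m);print("marks",M)
for a,b in((0,1),(3,2)):
    d=M[b]-M[a];print(np.degrees(np.arctan2(d[1],d[0])))
B=pix2plane("wrist",[(251,91),(306,91),(312,213),(246,212)],.044,m);print("blade",B,B.mean(0));d=B[:2].mean(0)-B[2:].mean(0);print(np.degrees(np.arctan2(d[1],d[0])),np.linalg.norm(d))
m3=pickle.load(open("w3.pkl","rb"));print(pix2plane("wrist",[(251,91),(304,91),(310,212),(245,212)],.003,m3))
pl=pix2plane("wrist",[(175,114),(353,130)],0,m);print("post feet",pl)
E
```

```text
[ 226   11  107   61 4786]
dial [0.6292 0.1537 0.0592]
marks [[0.5849 0.1449]
 [0.6758 0.1635]
 [0.6209 0.1972]
 [0.6383 0.1099]]
11.584713168565754
101.27330670958442
blade [[ 0.6306  0.0361]
 [ 0.674   0.0449]
 [ 0.6948 -0.0603]
 [ 0.6537 -0.0681]] [ 0.6633 -0.0119]
101.84604731868679 0.10695344273904009
[[ 0.4555 -0.0827]
 [ 0.4978 -0.0899]
 [ 0.4797 -0.1955]
 [ 0.4388 -0.1887]]
post feet [[0.5496 0.0373]
 [0.7202 0.0496]]
```

{"name": "play_rows", "arguments": {
  "commands": [
    [[0,0,-0.009],[0,0,0],-1],
    [[0,0,-0.009],[0,0,0],-1],
    [[0,0,-0.009],[0,0,0],-1],
    [[0,0,-0.009],[0,0,0],-1],
    [[0,0,0],[0,0,0],-1],
    [[-0.0021,0.0101,0],[0,0,0],-1],
    [[-0.0021,0.0101,0],[0,0,0],-1],
    [[-0.0021,0.0101,0],[0,0,0],-1],
    [[-0.0021,0.0101,0],[0,0,0],-1],
    [[0,0,0],[0,0,0],-1],
    [[0,0,0],[0,0,0],-1]
  ]
}}

```text
clock: 7.9
tool_pos: [0.6751, -0.0625, 0.0369]
orientation: [0.909, -0.404, -0.042, 0.093]
contact_force: [0.5, -1.2, -2.1]
gripper_width: 0.0191
```

```bash
python3 - <<'E'
from h import *
go((.686,-.117,.0505),target(101.7,42))
m=camera_model("wrist");im=read_camera("wrist");cv2.imwrite("pics/w5.png",im)
E
```

```text
t 7.9 tcp [ 0.6751 -0.0625  0.0369] shift [ 0.0084 -0.0423 -0.0003] turn [-0.0006  0.0016 -0.0007] F [ 0.5331 -1.2303 -2.0536] w 0.019098610206699184 q [ 0.1815  1.0943  0.2353  1.2563 -0.8395  1.3775  0.9601]
```

View pics/w5.png

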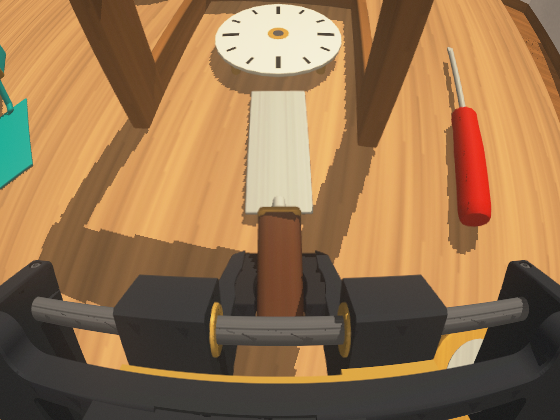

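The dial (278,38) and blade (278,150) are still in line. Inserting.

{"name": "play_rows", "arguments": {
  "commands": [
    [[-0.0021,0.0101,0],[0,0,0],-1],
    [[-0.0021,0.0101,0],[0,0,0],-1],
    [[-0.0021,0.0101,0],[0,0,0],-1],
    [[-0.0021,0.0101,0],[0,0,0],-1],
    [[-0.0021,0.0101,0],[0,0,0],-1],
    [[-0.0021,0.0101,0],[0,0,0],-1],
    [[0,0,0],[0,0,0],-1]
  ]
}}

```text
clock: 8.53
tool_pos: [0.6619, 0.0004, 0.0367]
orientation: [0.909, -0.403, -0.042, 0.094]
contact_force: [-0.2, 0.1, -1.0]
gripper_width: 0.0197
```

{"name": "play_rows", "arguments": {
  "commands": [
    [[-0.0021,0.0101,0],[0,0,0],-1],
    [[-0.0021,0.0101,0],[0,0,0],-1],
    [[-0.0021,0.0101,0],[0,0,0],-1],
    [[-0.0021,0.0101,0],[0,0,0],-1],
    [[-0.0021,0.0101,0],[0,0,0],-1],
    [[-0.0021,0.0101,0],[0,0,0],-1],
    [[0,0,0],[0,0,0],-1],
    [[0,0,0],[0,0,0],-1]
  ]
}}

```text
clock: 9.2
tool_pos: [0.6495, 0.0582, 0.0363]
orientation: [0.909, -0.404, -0.042, 0.093]
contact_force: [0.9, 1.0, -2.7]
gripper_width: 0.0194
```

```bash
python3 - <<'E'
from h import *
go((.686,-.117,.0505),target(101.7,42))
im=read_camera("wrist");s=read_camera("side");cv2.imwrite("pics/w6.png",im)
c=np.zeros((420,800,3),np.uint8);c[:,:420]=im[:,70:490];c[:,420:]=cv2.resize(s[110:275,190:339],(380,420),interpolation=2);cv2.imwrite("pics/c6.png",c)
E
```

```text
t 9.2 tcp [0.6495 0.0582 0.0363] shift [ 0.0339 -0.1629  0.0003] turn [-0.0004  0.0009 -0.0002] F [ 0.9128  0.9914 -2.703 ] w 0.0194177502768247 q [ 0.0451  1.0072  0.1838  1.4557 -0.9039  1.2151  0.9384]
```

View pics/c6.png

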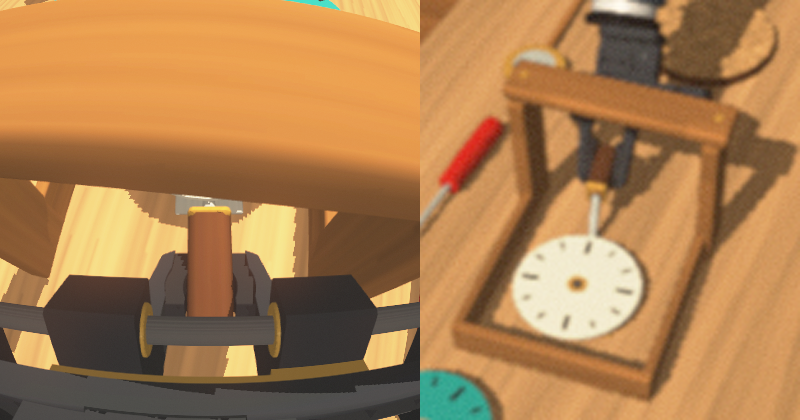

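The dial stands level with the blade under it, but the shank is close to the dial's rim. At full depth it would lift the rim, so I'll check whether the dial moved before backing off.

```bash
python3 - <<'E'
from h import *
def fit(a):
    hs=cv2.cvtColor(a,cv2.COLOR_BGR2HSV);mk=((hs[...,1]<90)&(hs[...,2]>150)).astype(np.uint8)
    n,l,st,c=cv2.connectedComponentsWithStats(mk);i=l[208,240]
    q=max(cv2.findContours((l==i).astype(np.uint8),0,1)[0],key=cv2.contourArea)
    P=pix2plane("side",cv2.convexHull(q)[:,0],.016);A=np.c_[2*P,np.ones(len(P))];x=np.linalg.lstsq(A,(P**2).sum(1),rcond=None)[0];return x[:2],len(P)
s=read_camera("side");cv2.imwrite("pics/s7.png",s)
for f in(cv2.imread("pics/side0.png"),s):print(fit(f))
E
```

```text
(array([0.6267, 0.1576]), 30)
(array([0.6304, 0.1433]), 25)
```

```bash
python3 - <<'E'
from h import *
a=cv2.imread("pics/side0.png");b=cv2.imread("pics/s7.png")
t=a[203:236,228:277]
s=cv2.matchTemplate(cv2.resize(b[190:250,215:290],None,fx=8,fy=8,interpolation=2),cv2.resize(t,None,fx=8,fy=8,interpolation=2),cv2.TM_CCOEFF_NORMED)
_,v,_,l=cv2.minMaxLoc(s);d=np.array([l[0]/8-13,l[1]/8-13]);print(v,d)
print(pix2plane("side",np.array([252,220])+d,.016)-pix2plane("side",[252,220],.016))
E
```

```text
0.9885126352310181 [-0.625  2.25 ]
[[-0.0015  0.0067]]
```

The dial was pushed about 7 mm along the blade's direction and stayed level. I'll back off 6 mm, then lift 16 mm.

{"name": "play_rows", "arguments": {
  "commands": [
    [[0.0006,-0.003,0],[0,0,0],-1],
    [[0.0006,-0.003,0],[0,0,0],-1],
    [[0,0,0],[0,0,0],-1],
    [[0,0,0.002],[0,0,0],-1],
    [[0,0,0.002],[0,0,0],-1],
    [[0,0,0.002],[0,0,0],-1],
    [[0,0,0.002],[0,0,0],-1],
    [[0,0,0.002],[0,0,0],-1],
    [[0,0,0.002],[0,0,0],-1],
    [[0,0,0.002],[0,0,0],-1],
    [[0,0,0.002],[0,0,0],-1],
    [[0,0,0],[0,0,0],-1],
    [[0,0,0],[0,0,0],-1],
    [[0,0,0],[0,0,0],-1]
  ]
}}

```text
clock: 10.52
tool_pos: [0.6509, 0.0512, 0.0521]
orientation: [0.909, -0.405, -0.042, 0.092]
contact_force: [-0.5, 0.3, -2.2]
gripper_width: 0.0197
```

```bash
python3 - <<'E'
from h import *
go((.686,-.117,.0505),target(101.7,42))
s=read_camera("side");cv2.imwrite("pics/s8.png",s)
cv2.imwrite("pics/c8.png",cv2.resize(s[120:270,195:335],(560,600),interpolation=2))
E
```

```text
t 10.5167 tcp [0.6509 0.0512 0.0521] shift [ 0.0326 -0.1559 -0.0155] turn [-0.      0.0009  0.001 ] F [-0.5136  0.3027 -2.2489] w 0.019728923937660466 q [ 0.0499  0.987   0.192   1.452  -0.894   1.2377  0.9262]
```

View pics/c8.png

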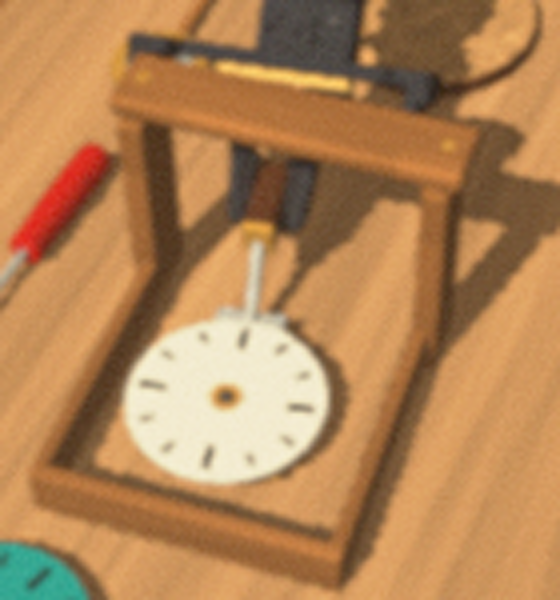

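The dial rides level on the blade with its shadow detached: centre (226,396), shank clear of the rim at (252,310). Withdrawing.

{"name": "play_rows", "arguments": {
  "commands": [
    [[0.0008,-0.004,0],[0,0,0],-1],
    [[0.0012,-0.006,0],[0,0,0],-1],
    [[0.0018,-0.0088,0],[0,0,0],-1],
    [[0.0018,-0.0088,0],[0,0,0],-1],
    [[0.0018,-0.0088,0],[0,0,0],-1],
    [[0.0018,-0.0088,0],[0,0,0],-1],
    [[0.0018,-0.0088,0],[0,0,0],-1],
    [[0.0018,-0.0088,0],[0,0,0],-1],
    [[0.0018,-0.0088,0],[0,0,0],-1],
    [[0.0018,-0.0088,0],[0,0,0],-1],
    [[0.0018,-0.0088,0.001],[0,0,0],-1],
    [[0.0018,-0.0088,0.002],[0,0,0],-1],
    [[0.0018,-0.0088,0.003],[0,0,0],-1],
    [[0.0018,-0.0088,0.003],[0,0,0],-1],
    [[0.0018,-0.0088,0.003],[0,0,0],-1],
    [[0.0018,-0.0088,0.003],[0,0,0],-1],
    [[0.0018,-0.0088,0.003],[0,0,0],-1],
    [[0.0018,-0.0088,0.003],[0,0,0],-1],
    [[0.0018,-0.0088,0.003],[0,0,0],-1],
    [[0.0018,-0.0088,0.003],[0,0,0],-1]
  ]
}}

```text
clock: 12.23
tool_pos: [0.6855, -0.1181, 0.0795]
orientation: [0.909, -0.405, -0.042, 0.092]
contact_force: [0.1, 0.2, -2.4]
gripper_width: 0.0195
```

{"name": "play_rows", "arguments": {
  "commands": [
    [[0.0018,-0.0088,0.002],[0,0,0],-1],
    [[0.0018,-0.0088,0.001],[0,0,0],-1],
    [[0.0012,-0.006,0],[0,0,0],-1],
    [[0.0006,-0.003,0],[0,0,0],-1],
    [[0,0,0],[0,0,0],-1],
    [[0,0,0],[0,0,0],-1]
  ]
}}

```text
clock: 12.73
tool_pos: [0.6907, -0.1435, 0.0819]
orientation: [0.909, -0.404, -0.042, 0.093]
contact_force: [-0.0, -0.0, -2.8]
gripper_width: 0.0192
```

```bash
python3 - <<'E'
from h import *
import pickle
m=camera_model("wrist");im=read_camera("wrist");cv2.imwrite("pics/w9.png",im);pickle.dump(m,open("w9.pkl","wb"))
h=np.radians(55);u=np.array([np.cos(h),np.sin(h)])
hold=np.array([.647,-.233])-(.111+.0185)*u
print("hold",hold);go((*hold,.0455+.045),target(55,42))
E
```

```text
hold [ 0.5727 -0.3391]
t 12.7833 tcp [ 0.6907 -0.1431  0.082 ] shift [-0.1108 -0.1857 -0.0054] turn [-0.0006  0.001  -0.8146] F [ 0.2208 -0.1074 -2.1696] w 0.019286779558245117 q [ 0.2696  1.1134  0.2703  1.0885 -0.7996  1.5368  0.9297]
```

View pics/w9.png

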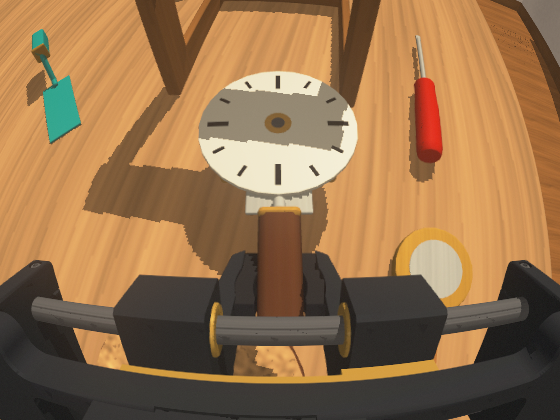

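The dial sits squarely on the blade, centre (278,123), with its rim 199..358 across and clear of the stall's posts. I'll measure its offset on the blade, then swing to the block.

{"name": "play_rows", "arguments": {
  "commands": [
    [[-0.003,-0.005,0],[0,0,-0.022],-1],
    [[-0.0055,-0.0093,0],[0,0,-0.0407],-1],
    [[-0.0055,-0.0093,0],[0,0,-0.0407],-1],
    [[-0.0055,-0.0093,0],[0,0,-0.0407],-1],
    [[-0.0055,-0.0093,0],[0,0,-0.0407],-1],
    [[-0.0055,-0.0093,0],[0,0,-0.0407],-1],
    [[-0.0055,-0.0093,0],[0,0,-0.0407],-1],
    [[-0.0055,-0.0093,0],[0,0,-0.0407],-1],
    [[-0.0055,-0.0093,0],[0,0,-0.0407],-1],
    [[-0.0055,-0.0093,0],[0,0,-0.0407],-1],
    [[-0.0055,-0.0093,0],[0,0,-0.0407],-1],
    [[-0.0055,-0.0093,0],[0,0,-0.0407],-1],
    [[-0.0055,-0.0093,0],[0,0,-0.0407],-1],
    [[-0.0055,-0.0093,0],[0,0,-0.0407],-1],
    [[-0.0055,-0.0093,0],[0,0,-0.0407],-1],
    [[-0.0055,-0.0093,0],[0,0,-0.0407],-1],
    [[-0.0055,-0.0093,0],[0,0,-0.0407],-1],
    [[-0.0055,-0.0093,0],[0,0,-0.0407],-1],
    [[-0.0055,-0.0093,0],[0,0,-0.0407],-1],
    [[-0.003,-0.005,0],[0,0,-0.0407],-1]
  ]
}}

```text
clock: 14.45
tool_pos: [0.5846, -0.3233, 0.082]
orientation: [0.873, -0.39, 0.119, -0.269]
contact_force: [-0.8, -0.6, -2.6]
gripper_width: 0.0199
```

{"name": "play_rows", "arguments": {
  "commands": [
    [[-0.002,-0.004,0],[0,0,-0.018],-1],
    [[0,0,0],[0,0,0],-1],
    [[0,0,0],[0,0,0],-1],
    [[0,0,0],[0,0,0],-1]
  ]
}}

```text
clock: 14.78
tool_pos: [0.5845, -0.3243, 0.0824]
orientation: [0.872, -0.388, 0.121, -0.274]
contact_force: [-0.3, 0.3, -2.9]
gripper_width: 0.0193
```

```bash
cat >> h.py <<'E'
from scipy.optimize import least_squares
def dialfit(im,m,name,z,seed):
    h=cv2.cvtColor(im,cv2.COLOR_BGR2HSV);mk=((h[...,1]<100)&(h[...,2]>130)).astype(np.uint8)
    mk=cv2.morphologyEx(mk,cv2.MORPH_CLOSE,np.ones((3,3),np.uint8))
    n,l,st,c=cv2.connectedComponentsWithStats(mk);i=l[seed[1],seed[0]]
    q=cv2.convexHull(max(cv2.findContours((l==i).astype(np.uint8),0,1)[0],key=cv2.contourArea))[:,0]
    P=pix2plane(name,q,z,m);r=least_squares(lambda x:np.hypot(*(P-x[:2]).T)-.06,P.mean(0),loss="soft_l1",f_scale=.001)
    print(name,"dial",r.x,"px",st[i][:4],"rms",np.sqrt(np.mean(r.fun**2)))
E
python3 - <<'E'
from h import *
import pickle
m=pickle.load(open("w9.pkl","rb"))
Q=pix2plane("wrist",[(199,127),(358,127),(278,71),(278,195)],.0567,m)
r=least_squares(lambda x:np.hypot(*(Q-x).T)-.06,[.66,0]);print("w9 dial",r.x,r.fun)
h=np.radians(101.7);u=np.array([np.cos(h),np.sin(h)]);hold=np.array([.6907,-.1431])-.0187*np.sin(np.radians(42))*u
d=r.x-hold;print("along",d@u,"lat",d@[u[1],-u[0]])
h=np.radians(55);u=np.array([np.cos(h),np.sin(h)]);H=np.array([.647,-.233])-.1295*u
go((*H,.0905),target(55,42))
m=camera_model("wrist");im=read_camera("wrist");cv2.imwrite("pics/w10.png",im);pickle.dump(m,open("w10.pkl","wb"))
sc=read_camera("scene");si=read_camera("side");cv2.imwrite("pics/sc10.png",sc);cv2.imwrite("pics/si10.png",si)
for n,c in(("scene",sc),("side",si)):
    u=project(n,[[.647,-.233,.057]])[0];print(n,u)
    s=np.round(project(n,[[.667,-.213,.057]])[0]).astype(int)
    try: dialfit(c,None,n,.057,s)
    except Exception as e: print(e)
pics=np.zeros((420,800,3),np.uint8);pics[:,:420]=im[:,70:490];pics[:300,420:800]=cv2.resize(sc[260:380,140:292],(380,300),interpolation=2);cv2.imwrite("pics/c10.png",pics)
E
```

```text
w9 dial [ 0.6679 -0.0343] [-0.0011 -0.0011 -0.0013 -0.0012]
along 0.123699190499383 lat -0.00026079693090168363
t 14.7833 tcp [ 0.5845 -0.3243  0.0824] shift [-0.0046 -0.0045 -0.0058] turn [ 0.0001  0.0015 -0.0025] F [-0.3153  0.3237 -2.9082] w 0.01934636158253657 q [ 0.5386  0.9233  0.3531  1.5646 -1.1155  1.214   0.886 ]
scene [197.4975 303.789 ]
scene dial [ 0.651  -0.2303] px [148 280  85  51] rms 0.012126065580380986
side [302.9741 110.8107]
side dial [ 0.6483 -0.2266] px [281  91  48  36] rms 0.02731869403889964
```

View pics/c10.png

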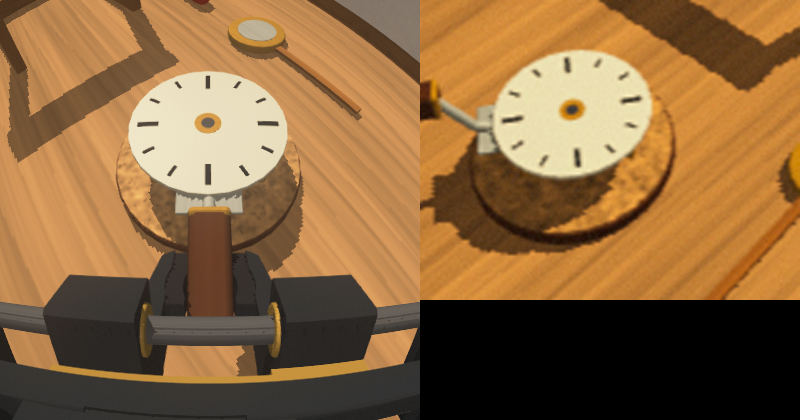

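The dial is over the cork in both views: hub at (208,123) on the wrist side and at (572,110) in the scene crop. All the estimates put it within about 5 mm of the block's centre. Lowering so that the blade ends midway in the gap under the dial.

{"name": "play_rows", "arguments": {
  "commands": [
    [[-0.001,0,-0.002],[0,0,0],-1],
    [[-0.001,-0.001,-0.003],[0,0,0],-1],
    [[0,0,-0.003],[0,0,0],-1],
    [[0,0,-0.003],[0,0,0],-1],
    [[0,0,-0.003],[0,0,0],-1],
    [[0,0,-0.003],[0,0,0],-1],
    [[0,0,-0.0015],[0,0,0],-1],
    [[0,0,-0.0015],[0,0,0],-1],
    [[0,0,-0.0015],[0,0,0],-1],
    [[0,0,-0.0015],[0,0,0],-1],
    [[0,0,-0.0015],[0,0,0],-1],
    [[0,0,-0.0015],[0,0,0],-1],
    [[0,0,-0.0015],[0,0,0],-1],
    [[0,0,-0.0015],[0,0,0],-1],
    [[0,0,-0.0015],[0,0,0],-1],
    [[0,0,0],[0,0,0],-1],
    [[0,0,0],[0,0,0],-1],
    [[0,0,0],[0,0,0],-1]
  ]
}}

```text
clock: 16.43
tool_pos: [0.5818, -0.3263, 0.0518]
orientation: [0.871, -0.388, 0.122, -0.275]
contact_force: [-0.9, 0.3, -1.4]
gripper_width: 0.0196
```

```bash
python3 - <<'E'
from h import *
h=np.radians(55);u=np.array([np.cos(h),np.sin(h)]);H=np.array([.647,-.233])-.1237*u
go((*H,.0655),target(55,42))
cv2.imwrite("pics/w11.png",read_camera("wrist"));s=read_camera("scene");cv2.imwrite("pics/sc11.png",s)
for i in range(4): print(bot.sense()["contact_force"]);read_camera("side")
E
```

```text
t 16.4333 tcp [ 0.5818 -0.3263  0.0518] shift [ 0.0014  0.0022 -0.0002] turn [ 0.0008  0.0008 -0.0008] F [-0.9449  0.3192 -1.4208] w 0.019562672683569832 q [ 0.5511  0.9684  0.3401  1.5612 -1.1353  1.1892  0.9233]
[-0.1663  0.0147 -1.0968]
[-0.4188  0.4405 -1.5632]
[ 0.1772 -0.0786 -1.8349]
[-0.2723 -0.1176 -1.3215]
```

The wrist load fell from 2.7 to about 1.4 N, so the dial is standing on its feet. Withdrawing.

{"name": "play_rows", "arguments": {
  "commands": [
    [[-0.0023,-0.0033,0],[0,0,0],-1],
    [[-0.0034,-0.0049,0],[0,0,0],-1],
    [[-0.0034,-0.0049,0],[0,0,0],-1],
    [[-0.0034,-0.0049,0],[0,0,0],-1],
    [[0,0,0],[0,0,0],-1]
  ]
}}

```text
clock: 17.15
tool_pos: [0.5678, -0.3466, 0.0515]
orientation: [0.871, -0.389, 0.122, -0.275]
contact_force: [-0.5, -1.2, -2.5]
gripper_width: 0.0195
```

```bash
python3 - <<'E'
from h import *
im=read_camera("wrist");cv2.imwrite("pics/w12.png",im);s=read_camera("scene");cv2.imwrite("pics/sc12.png",s)
a=cv2.imread("pics/sc11.png");t=a[290:330,180:235]
r=cv2.matchTemplate(s[270:350,160:255],t,cv2.TM_CCOEFF_NORMED);print(cv2.minMaxLoc(r),"expect (20,20)",bot.sense()["contact_force"])
p=np.zeros((420,800,3),np.uint8);p[:,:420]=im[:,70:490];p[:300,420:800]=cv2.resize(s[260:380,140:292],(380,300),interpolation=2);cv2.imwrite("pics/c12.png",p)
E
```

```text
(-0.16727441549301147, 0.9976397156715393, (0, 19), (20, 20)) expect (20,20) [-0.3064 -0.6228 -1.7274]
```

The scene template match puts the dial at (20,20), as expected, so it stayed put while the blade slid 25 mm. Continuing.

{"name": "play_rows", "arguments": {
  "commands": [
    [[-0.0069,-0.0098,0],[0,0,0],-1],
    [[-0.0069,-0.0098,0],[0,0,0],-1],
    [[-0.0069,-0.0098,0],[0,0,0],-1],
    [[-0.0069,-0.0098,0],[0,0,0],-1],
    [[-0.0069,-0.0098,0],[0,0,0],-1],
    [[-0.0069,-0.0098,0],[0,0,0],-1],
    [[-0.0069,-0.0098,0],[0,0,0],-1],
    [[-0.0069,-0.0098,0],[0,0,0],-1],
    [[-0.0069,-0.0098,0],[0,0,0],-1],
    [[-0.0069,-0.0098,0],[0,0,0],-1],
    [[-0.0069,-0.0098,0],[0,0,0],-1],
    [[-0.0069,-0.0098,0],[0,0,0],-1],
    [[-0.0069,-0.0098,0],[0,0,0],-1],
    [[-0.0069,-0.0098,0],[0,0,0],-1],
    [[0,0,0],[0,0,0],-1],
    [[0,0,0],[0,0,0],-1]
  ]
}}

```text
clock: 18.58
tool_pos: [0.472, -0.4822, 0.0515]
orientation: [0.871, -0.388, 0.122, -0.275]
contact_force: [0.5, 0.7, -1.7]
gripper_width: 0.0194
```

```bash
python3 - <<'E'
from h import *
go((.458,-.5,.0455),target(55,42))
s=read_camera("scene");cv2.imwrite("pics/sc13.png",s);a=cv2.imread("pics/sc11.png");t=a[290:330,180:235]
print(cv2.minMaxLoc(cv2.matchTemplate(s[270:350,160:255],t,cv2.TM_CCOEFF_NORMED)))
dialfit(s,None,"scene",.031,(215,315))
print("pink",pix2plane("scene",[[78,240],[125,245],[120,252]],.003))
E
```

```text
t 18.5833 tcp [ 0.472  -0.4822  0.0515] shift [-0.0068 -0.0075 -0.0199] turn [0.0009 0.0004 0.0003] F [ 0.5067  0.6856 -1.667 ] w 0.019362512600865963 q [ 0.7916  1.0681  0.4155  1.3541 -1.0246  1.398   0.9936]
(-0.18496984243392944, 0.9974732995033264, (0, 19), (20, 20))
scene dial [ 0.6479 -0.2311] px [169 288  63  51] rms 0.00045010202392536003
pink [[ 0.2525 -0.2843]
 [ 0.3497 -0.2172]
 [ 0.3614 -0.2378]]
```

The dial is at (0.648,-0.231) and the block at (0.648,-0.230), both by the same camera. Laying the lifter down at blade centre about (0.53,-0.40).

{"name": "play_rows", "arguments": {
  "commands": [
    [[0,0,-0.004],[0,0,0],-1],
    [[0,0,-0.004],[0,0,0],-1],
    [[0,0,-0.004],[0,0,0],-1],
    [[0,0,-0.003],[0,0,0],-1],
    [[0,0,-0.002],[0,0,0],-1],
    [[0,0,-0.001],[0,0,0],-1],
    [[0,0,-0.001],[0,0,0],-1],
    [[0,0,-0.0003],[0,0,0],-1],
    [[0,0,0],[0,0,0],-1],
    [[0,0,0],[0,0,0],-1]
  ]
}}

```text
clock: 19.47
tool_pos: [0.4727, -0.4814, 0.0327]
orientation: [0.871, -0.388, 0.122, -0.275]
contact_force: [-0.2, 0.3, -1.4]
gripper_width: 0.0194
```

```bash
python3 - <<'E'
from h import *
go((.458,-.5,.0455),target(55,42))
E
```

```text
t 19.4667 tcp [ 0.4727 -0.4814  0.0327] shift [-0.0076 -0.0083 -0.0011] turn [ 0.0008  0.001  -0.0009] F [-0.1605  0.2622 -1.4175] w 0.01937045158317069 q [ 0.7947  1.095   0.4077  1.3487 -1.0335  1.3815  1.0083]
```

{"name": "play_rows", "arguments": {
  "commands": [
    [[0,0,-0.0005],[0,0,0],-1],
    [[0,0,-0.0004],[0,0,0],-1],
    [[0,0,0],[0,0,0],-1],
    [[0,0,0],[0,0,0],-0.4],
    [[0,0,0],[0,0,0],-0.2],
    [[0,0,0],[0,0,0],0],
    [[0,0,0],[0,0,0],0.3],
    [[0,0,0],[0,0,0],0.6],
    [[0,0,0],[0,0,0],1],
    [[0,0,0],[0,0,0],1],
    [[0,0,0],[0,0,0],1],
    [[0,0,0],[0,0,0],1],
    [[0,0,0],[0,0,0],1],
    [[0,0,0],[0,0,0],1]
  ]
}}

```text
clock: 20.63
tool_pos: [0.4727, -0.4814, 0.0315]
orientation: [0.871, -0.388, 0.122, -0.275]
contact_force: [0.3, -0.2, 0.8]
gripper_width: 0.0875
```

{"name": "play_rows", "arguments": {
  "commands": [
    [[-0.0035,-0.005,0.007],[0,0,0],1],
    [[-0.007,-0.01,0.014],[0,0,0],1],
    [[-0.007,-0.01,0.014],[0,0,0],1],
    [[-0.007,-0.01,0.014],[0,0,0],1],
    [[-0.007,-0.01,0.014],[0,0,0],1],
    [[-0.007,-0.01,0.014],[0,0,0],1],
    [[-0.007,-0.01,0.014],[0,0,0],1],
    [[0,0,0],[0,0,0],1],
    [[0,0,0],[0,0,0],1],
    [[0,0,0],[0,0,0],1]
  ]
}}

```text
clock: 21.47
tool_pos: [0.4275, -0.5456, 0.1219]
orientation: [0.872, -0.388, 0.122, -0.274]
contact_force: [-0.2, 0.2, 0.3]
gripper_width: 0.0877
```

```bash
python3 - <<'E'
from h import *
s,p,r=pose();print(s["clock"],p,s["contact_force"],s["gripper_width"])
sc=read_camera("scene");a=cv2.imread("pics/sc11.png");t=a[290:330,180:235]
print(cv2.minMaxLoc(cv2.matchTemplate(sc[270:350,160:255],t,cv2.TM_CCOEFF_NORMED)))
dialfit(sc,None,"scene",.031,(215,315))
m=camera_model("wrist");im=read_camera("wrist");cv2.imwrite("pics/w14.png",im)
# blade from wrist: grey low-saturation blob near expected position
e=project("wrist",[[.528,-.401,.003]],m)[0];print("exp",e)
h=cv2.cvtColor(im,cv2.COLOR_BGR2HSV);mk=((h[...,1]<70)&(h[...,2]>110)).astype(np.uint8)
n,l,st,c=cv2.connectedComponentsWithStats(mk);i=l[int(e[1]),int(e[0])];print(st[i])
q=max(cv2.findContours((l==i).astype(np.uint8),0,1)[0],key=cv2.contourArea)[:,0]
print(cv2.minAreaRect(pix2plane("wrist",q,.003,m).astype(np.float32)))
# bystanders: change vs start in scene
b=cv2.imread("pics/scene0.png")
for nm,(u,v) in dict(screw=(352,277),dome=(309,126),pot=(366,152),bob=(306,326),rod=(275,362)).items():
    d=cv2.minMaxLoc(cv2.matchTemplate(sc[v-25:v+25,u-25:u+25],b[v-15:v+15,u-15:u+15],cv2.TM_CCOEFF_NORMED));print(nm,d[1],d[3])
E
```

```text
21.4667 [ 0.4275 -0.5456  0.1219] [-0.1606  0.15    0.2507] 0.08774937980463918
(-0.18418969213962555, 0.9974445700645447, (0, 19), (20, 20))
scene dial [ 0.648  -0.2309] px [169 288  63  51] rms 0.00043309967582343936
exp [277.8679 133.9632]
[ 258   98   44   80 2899]
((0.5291981101036072, -0.4016544222831726), (0.10828561335802078, 0.04307153448462486), 55.585365295410156)
screw 0.9963401556015015 (10, 10)
dome 0.9975723028182983 (10, 10)
pot 0.9961802363395691 (10, 10)
bob 0.9947866797447205 (10, 10)
rod 0.978081226348877 (10, 10)
```

All checks agree, and the blade measures 108 x 43 mm at bench height, so it lies flat. Handing in.

```bash
python3 -c "
from plant import ticket
print(ticket.sign_off())"
```

```text
the job is handed in; nothing more can be done
None
```

The dial is standing on the cork block and the job is handed in at about 21.5 s of the 64 s allowed; the sign-off gave no verdict.

**What I did:** I gripped the lifter with the gripper leaning back 42°, slid the blade under the dial and lifted it about 11 mm. I drew it out under the plank, stood it on the block and withdrew the blade. The lifter now lies on the bench.

**Last checks:**

| Check | Result |
|---|---|
| Dial centre against block centre (scene camera) | (0.648, -0.231) against (0.648, -0.230) m |
| Block centre by the other cameras | differs by up to about 5 mm |
| Dial while the blade withdrew | did not move |
| Dial standing on its feet | wrist load dropped by about 1 N when it was set down |
| Lifter | blade measures 108 x 43 mm at bench height, about 0.2 m from the block's centre |
| Screwdriver, dome, pot, pendulum | none shifted by a pixel in the scene camera |

**What went wrong on the way:** on insertion the lifter's shank pushed the dial about 7 mm deeper into the stall. It stayed level, and I backed off 6 mm before lifting.

**Not checked by eye:** the picture limit was used up before the final state. The last checks come from image measurements alone, and I did not measure the dial's final tilt or height directly.

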